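Make up a dessert kit and a toppings kit

ROBOT

A 6-joint arm with a two-finger parallel gripper is mounted at the origin on the work surface. World frame = base frame: x ahead of the robot, y to its left, z up, the work surface at z = 0. Lengths are in m, angles in rad, forces in N, time in s.
With the tool pointing down it reaches from about 0.4 to 0.825 m from the base axis. Payload 7 kg.
Tool frame: the origin (TCP) lies on the mounting face of the last link; the fingertips stand 178 mm ahead of it and the grasp point (between the pads) lies arm.grip_depth ahead of it (arm.grip_depth is the distance from the TCP to the grasp point, in m); z points along the fingers, y is the direction in which the jaws open and shut (so a half turn about z gives the same grasp; the last joint's range is limited). The gripper opens to 88 mm and grips with 3 to 60 N. Pads are 19 mm wide; open, the fingers measure 130 mm over their backs; the gripper's body (78 mm by 193 mm) begins 47 mm behind the grasp point.
Start: joints at [-0.828, 0.359, 0.012, 0, -1.224, -0.288], TCP at [0.296, -0.606, 0.405] pointing down, gripper open.
Joint ranges: [-3.07, 3.07], [-1.43, 2.12], [-1.02, 1.25], [-3.03, 1.67], [-3.05, -0], [-3.03, 3.03]. Speed limits (rad/s): [2.39, 2.39, 3.01, 3.14, 3.14, 3.14].

INTERFACE

Orientations are given as [roll, pitch, yaw] about the fixed x, y, z axes, in that order (R = Rz(yaw) Ry(pitch) Rx(roll)).
In Python, from station import arm gives the robot as it stands.
- The arm moves only by the tool carry_out, never from a script. Its argument "targets" is a list that holds one entry, the list of rows, each a list of 7 numbers: the turn, a rotation vector about the tool's x, y, z in units of 8 degrees (1.0 is 8 degrees), then the shift along the tool's x, y, z in units of 2.5 cm (1.0 is 2.5 cm), then the opening, from -1 (shut) to 1 (fully open). A call has 1 to 20 rows; each row shifts and turns the commanded pose from where the row before left it, along the tool's axes as they then stand; what a row does not reach is not made up. A row lasts 1/8 s, in which the tool goes at most 62.5 mm and 10.7 degrees, less where a joint would pass 70% of its speed; a pose out of reach is approached as far as the arm can. A call with a number of a shift or a turn outside -1 to 1 is refused whole. A call with a gripper value outside its range is refused whole. The fingers move at their own pace and stop on an object; "squeeze" is the grip in N (left out, the last holds). Time passes only in rows, so rows that do not move let the fingers close. It gives the time, the measured TCP pose, the force and the opening at its end, in the units of the state.
- arm.get_state(): the state, without advancing time (a new reading comes with each control period).
- arm.grab_frame(name): name is "scene" or "top" or "wrist"; returns (picture, depth): 480x640x3 uint8, red, green, blue; 480x640 float32, m along the optical axis (not along the pixel's ray), 0 where there is no reading.
- arm.camera_model(name): a dict with "camera_matrix" (3x3 intrinsics, pixels), "world_from_camera" (4x4, takes a point from camera to world coordinates). Camera axes: x right, y down, z forward; pixel columns grow to the right and rows downward; lengths in m; the calibration is good to about 2 mm. The wrist camera is an equidistant fisheye: a pixel r from the principal point sees the ray r / f radians off the axis. A picture is of the moment at which its call begins: read the wrist's pose just before it. camera_model takes no time and is no camera call; for the wrist camera it gives the pose at the moment of the call.
- arm.job_done(): hands the job in, once; it reports no verdict.
Trained networks look in the newest picture that a camera, given by its name, has taken for a name from the list of things; names that differ only in an ending like _2 or _b are one class to them, and where a whole thing is asked for, a point or a joint stands for the part that bears it (a point fixed in the world has none). Each returns a list of dicts, best first, with "conf" (0 to 1); they miss things now and then, are a little off and sometimes report something else, mostly with a low value. They report only what shows in the picture. A call takes as long as a camera call.
- arm.spot_in(camera, query): "point" ([row, column] in pixels, amid what is visible of it).
- arm.landmark_of(camera, query): "point" ([row, column] in pixels: a listed point, or the origin of a listed thing).
The state is a dict: "t": time; "q": joint angles; "qd": joint speeds; "joint_efforts": joint torques, N m; "eef_pos": TCP position; "ee_rot": TCP orientation; "force": force on the tool from outside, world axes, zero at the start; "moment": the same for the moment, N m; "width": finger opening in m.
Only numpy, scipy, OpenCV 4.12 (cv2) and the standard library are available. Lean on these libraries where they do the work, as an engineer would, in place of code of your own. Each camera call takes 0.05 s, during which the arm holds its last target.

TASK

Make up two order kits from the stock standing on the table. Dessert kit: seat the round jelly cup, the rectangular jelly tub and the slim wooden spoon case in the grey fitted tray, each upright and fully down in the cavity of its own outline. Toppings kit: stand the syrup jar and the square tin upright on the floor of the divided cardboard box, one to a compartment, either way round; leave the steel bowl where it stands.

Things in the scene. Friction and masses are not known exactly. Their poses are not given: they have to be found in the camera images.
- jelly_cup: Loose round cup of black jelly with a flat white lid: upright cylinder 62 mm in diameter (grip at any height), 48 mm high, 0.14 kg. Stands alone on the table among the stock; the small open cups on the round platter at the table's far edge are not meant. Origin: centre of its underside; z up.
- jelly_tub: Loose rectangular tub of black jelly with a flat white lid: a block 96 mm long (its x), 42 mm wide (its y, grip across this), 42 mm high, about 0.18 kg. Origin: centre of its underside; z up. Starts upright on the table, at any yaw.
- spoon_case: Loose slim wooden spoon case, pale wood with a thin dark line round it: a block 100 mm long (its x), 26 mm wide (its y, grip across this), 40 mm high, about 0.07 kg. Origin: centre of its underside; z up. Starts upright on the table, at any yaw.
- syrup_jar: Loose round amber glass jar with a dark steel cap: 48 mm in diameter up to 54 mm height, then a cap 42 mm in diameter, 70 mm high in all, about 0.19 kg. Origin: centre of its underside; z up. Starts upright on the table.
- square_tin: Loose square tin of bare metal: 52 by 52 mm (its x and y, grip across either), 58 mm high, about 0.16 kg. Origin: centre of its underside; z up. Starts upright on the table, at any yaw.
- fitted_tray: Fixed grey tray 220 (x) by 146 (y) mm, 18 high; x points away from robot within 0.3 rad. Cavities 10 mm deep, floors 8 mm above the table, 5 mm play per side, 3 mm bevel, all at y = 0: rectangle 52 (x) by 106 (y) at x = -74 for the tub, circle diameter 72 at x = 6 for the cup, slot 36 by 110 at x = 80 for the case (tub and case lie along tray y, either way round). Origin: centre of underside.
- two_box: Fixed open cardboard box 214 (x) by 140 (y) mm, 34 high, walls and floor 4 mm; x points away from the robot within 0.3 rad. A divider as high as the walls at x = 0 makes two compartments of 101 by 132 mm, centred at x = -53 and x = +53 mm, y = 0. On the other side of the stock from the tray. Origin: centre of the underside; z up.
- bowl: Small loose open steel bowl, 80 mm in diameter and 36 mm high, standing among the stock; not part of the kits, to be left where it stands. Origin: centre of its underside.

How it is judged:
By the outcome, as a careful person would: the job done as asked, in the order asked, and still so for the second after the job is handed in, with the robot touching nothing.
It also fails if it takes over 128 s, if anything falls off the work surface, if the arm or the gripper's body presses on something with over 40 N, if the wrist force passes 120 N, or if a joint passes its speed limit or range.

## Working session

There is one attempt and no reset: what is moved stays moved. The work goes in short steps, Python scripts to look and compute and a tool call to move; the robot and the scene stay as the last step left them, time stands still between calls to the robot, and variables do not carry over. Pictures are saved under pics/ and viewed, and the job is handed in when it is done.

Besides the shell and the picture viewer there is one more tool, called as name([rows], argument=value, ...), one row to a line, values as JSON. carry_out: Moves the arm, as the interface text tells. Its arguments: {"type":"object","properties":{"targets":{"type":"array"},"squeeze":{"type":"number"}},"required":["targets"]}

```bash
ls; mkdir -p pics; cat > h.py <<'E'
import numpy as np, cv2
from station import arm
def snap(n,f):
    p,d=arm.grab_frame(n); cv2.imwrite('pics/'+f,p[:,:,::-1]); return p,d
def px2w(n,r,c,depth=None,z=None):
    m=arm.camera_model(n);K=np.array(m['camera_matrix']);T=np.array(m['world_from_camera'])
    ray=np.array([(c-K[0,2])/K[0,0],(r-K[1,2])/K[1,1],1.])
    if z is not None:
        d=T[:3,:3]@ray; s=(z-T[2,3])/d[2]; return T[:3,3]+s*d
    return T[:3,:3]@(ray*depth)+T[:3,3]
def cloud(n,d):
    m=arm.camera_model(n);K=np.array(m['camera_matrix']);T=np.array(m['world_from_camera'])
    v,u=np.mgrid[:480,:640]
    P=np.stack([(u-K[0,2])/K[0,0]*d,(v-K[1,2])/K[1,1]*d,d],-1)
    return P@T[:3,:3].T+T[:3,3]
E
python3 - <<'E'
from h import *
np.set_printoptions(precision=4,suppress=True)
s=arm.get_state();print({k:np.round(v,4) for k,v in s.items()});print(arm.grip_depth)
for n in['scene','top','wrist']:
    p,d=snap(n,n+'0.png');np.save(n+'0.npy',d)
    m=arm.camera_model(n);print(n,m['camera_matrix'],m['world_from_camera'])
    if n!='wrist':
      for q in['jelly_cup','jelly_tub','spoon_case','syrup_jar','square_tin','fitted_tray','two_box','bowl']:
        for f in(arm.spot_in,arm.landmark_of):
            print(n,q,[(np.round(e['point'],1).tolist(),round(e['conf'],2)) for e in f(n,q)[:3]])
E
```

```text
pics
{'t': np.float64(0.0), 'q': array([-0.8279,  0.3594,  0.011 , -0.0003, -1.2241, -0.2881]), 'qd': array([-0.0011,  0.0009,  0.001 , -0.0005, -0.0012, -0.0009]), 'joint_efforts': array([ -0.0001, -58.2725,  29.3055,   6.9974,   0.0066,  -0.0001]), 'eef_pos': array([ 0.2964, -0.6062,  0.4037]), 'ee_rot': array([ 3.1399, -0.0002, -2.6869]), 'force': array([-0.6374, -0.3803, -0.4309]), 'moment': array([ 0.0415, -0.0083,  0.053 ]), 'width': np.float64(0.0875)}
0.1593
scene [[539.3114   0.     327.4179]
 [  0.     539.3114 240.4563]
 [  0.       0.       1.    ]] [[ 0.2949  0.8    -0.5225  1.0475]
 [ 0.9555 -0.246   0.1627 -0.1447]
 [ 0.0016 -0.5473 -0.837   0.8539]
 [ 0.      0.      0.      1.    ]]
scene jelly_cup []
scene jelly_cup [([301.8, 262.8], 0.98)]
scene jelly_tub [([262.1, 406.5], 0.82)]
scene jelly_tub [([272.5, 406.8], 0.59)]
scene spoon_case [([233.4, 230.6], 0.81), ([277.4, 332.6], 0.38)]
scene spoon_case [([241.5, 233.0], 0.88)]
scene syrup_jar [([195.0, 376.1], 0.91)]
scene syrup_jar [([207.2, 375.3], 0.59)]
scene square_tin [([206.2, 306.5], 0.59)]
scene square_tin 
[... 675 characters left out ...]
4, 391.6], 0.92)]
top spoon_case [([282.2, 388.4], 0.56)]
top syrup_jar [([275.8, 251.5], 0.9)]
top syrup_jar [([279.0, 250.7], 0.62)]
top square_tin [([287.2, 317.4], 0.66)]
top square_tin [([288.2, 317.5], 0.94)]
top fitted_tray [([266.2, 489.2], 0.91)]
top fitted_tray [([264.1, 483.8], 0.62)]
top two_box [([248.5, 153.9], 0.78)]
top two_box [([247.5, 157.0], 0.75)]
top bowl [([204.4, 320.3], 0.85), ([266.2, 486.1], 0.75)]
top bowl [([206.9, 318.4], 0.92)]
wrist [[371.6483   0.     320.1816]
 [  0.     371.6483 241.622 ]
 [  0.       0.       1.    ]] [[-0.4396  0.8615  0.2541  0.2274]
 [ 0.8982  0.422   0.1232 -0.6392]
 [-0.0011  0.2824 -0.9593  0.3859]
 [ 0.      0.      0.      1.    ]]
```

View pics/top0.png

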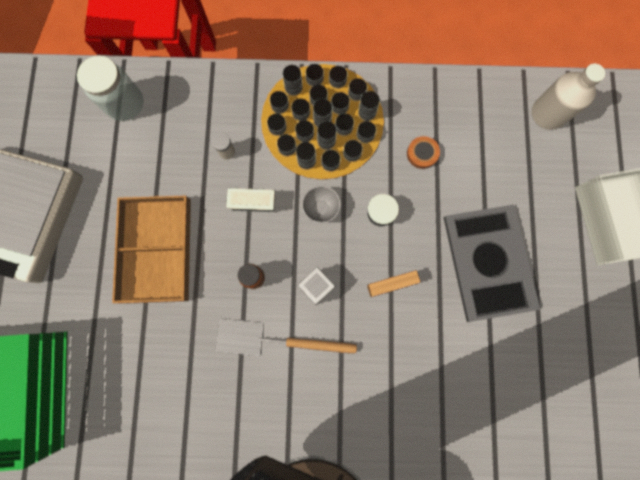

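View pics/scene0.png

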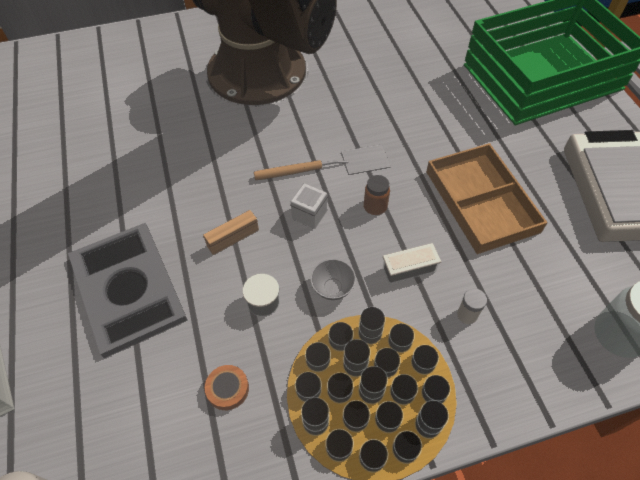

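```bash
cat > meas.py <<'E'
from h import *
np.set_printoptions(precision=4,suppress=True)
C={n:cloud(n,np.load(n+'0.npy')) for n in('top','scene')}
objs={'jelly_cup':((216,380),.048),'jelly_tub':((202,250),.042),'spoon_case':((284,391),.04),'syrup_jar':((276,251),.07),'square_tin':((287,317),.058),'bowl':((206,319),.036)}
for q,((r,c),h) in objs.items():
    w=px2w('top',r,c,z=h)
    for n in C:
        P=C[n]; d=np.load(n+'0.npy')
        m=(d>0)&(np.hypot(P[...,0]-w[0],P[...,1]-w[1])<.075)&(P[...,2]>h-.008)&(P[...,2]<h+.012)
        pts=P[m]
        # largest component
        k,l,st,_=cv2.connectedComponentsWithStats(m.astype(np.uint8))
        if k<2: print(q,n,'none');continue
        i=1+np.argmax(st[1:,4]); pts=P[l==i]
        # densify: use xy in mm
        (cx,cy),(a,b),ang=cv2.minAreaRect((pts[:,:2]*1000).astype(np.float32))
        print(q,n,'N',len(pts),'z',np.median(pts[:,2]),'rect c',round(cx,1),round(cy,1),'size',round(a,1),round(b,1),'ang',round(ang,1),'circ',np.round(cv2.minEnclosingCircle((pts[:,:2]*1000).astype(np.float32)),1) if 0 else cv2.minEnclosingCircle((pts[:,:2]*1000).astype(np.float32)))
for q,(r,c),h,R in(('tray',(266,489),.018,.16),('box',(248,154),.034,.16)):
    w=px2w('top',r,c,z=h)
    for n in C:
        P=C[n]; d=np.load(n+'0.npy')
        m=(d>0)&(np.hypot(P[...,0]-w[0],P[...,1]-w[1])<R)&(P[...,2]>h-.006)&(P[...,2]<h+.008)
        k,l,st,_=cv2.connectedComponentsWithStats(m.astype(np.uint8))
        i=1+np.argmax(st[1:,4]); pts=P[l==i]
        (cx,cy),(a,b),ang=cv2.minAreaRect((pts[:,:2]*1000).astype(np.float32))
        print(q,n,'N',len(pts),'z',np.median(pts[:,2]),'rect c',round(cx,1),round(cy,1),'size',round(a,1),round(b,1),'ang',round(ang,1))
for n in C:
    P=C[n];m=(P[...,0]>.35)&(P[...,0]<.75)&(abs(P[...,1])<.3);print(n,'table z',np.median(P[m][:,2]))
E
python3 meas.py
```

```text
jelly_cup top N 719 z 0.04938337285596961 rect c 601.1 -126.6 size 60.1 60.5 ang 64.7 circ ((601.4799194335938, -126.42955017089844), 30.962528228759766)
jelly_cup scene N 949 z 0.04691255526156457 rect c 604.6 -124.9 size 59.3 61.1 ang 77.1 circ ((604.4124755859375, -123.87175750732422), 31.93010902404785)
jelly_tub top N 947 z 0.043738409514025856 rect c 616.5 142.5 size 96.3 42.2 ang 88.6 circ ((616.2887573242188, 142.0688018798828), 50.85961151123047)
jelly_tub scene N 1143 z 0.04148556783417079 rect c 619.8 143.6 size 97.5 43.7 ang 88.9 circ ((618.66552734375, 144.2652130126953), 51.79405212402344)
spoon_case top N 678 z 0.041560808907747604 rect c 453.1 -150.2 size 26.1 100.1 ang 17.6 circ ((453.91796875, -149.87567138671875), 50.71141052246094)
spoon_case scene N 719 z 0.038561315853550826 rect c 456.8 -148.5 size 28.8 99.8 ang 17.4 circ ((455.9075927734375, -148.54534912109375), 50.71745681762695)
syrup_jar top N 386 z 0.07157299599214462 rect c 460.0 133.7 size 40.6 40.0 ang 48.1 circ ((460.0456848144531, 133.7317657470703), 20.83092498779297)
syrup_jar scene N 348 z 0.06894
[... 423 characters left out ...]

bowl top N 328 z 0.03561731488918335 rect c 610.1 -1.0 size 78.4 75.8 ang 1.1 circ ((610.5557861328125, -1.3266042470932007), 39.79600524902344)
bowl scene N 382 z 0.03379751007464049 rect c 612.8 -0.0 size 78.5 78.1 ang 69.9 circ ((612.4464721679688, 0.02481123059988022), 40.37779998779297)
tray top N 4758 z 0.019224704435960527 rect c 503.2 -352.6 size 220.2 148.4 ang 11.0
tray scene N 5579 z 0.01648305692829799 rect c 505.5 -351.1 size 225.0 146.7 ang 11.0
box top N 1204 z 0.03437051246956169 rect c 511.9 339.7 size 214.7 142.2 ang 3.3
box scene N 1099 z 0.032402451085320694 rect c 513.9 341.1 size 217.7 144.5 ang 3.4
top table z 0.002277428613605692
scene table z -0.00012829675006109653
```

```bash
cat >> h.py <<'E'
from scipy.spatial.transform import Rotation as Ro
def go(x,y,grasp_z,yawdeg):
    s=arm.get_state();p=np.array(s['eef_pos']);R=Ro.from_euler('xyz',s['ee_rot'])
    T=Ro.from_euler('xyz',[np.pi,0,np.radians(yawdeg)])
    dp=np.array([x,y,grasp_z+arm.grip_depth])-p
    print('t',round(s['t'],2),'pos',p.round(4),'rpy deg',np.degrees(s['ee_rot']).round(2),'w',round(s['width'],4),'F',np.round(s['force'],1))
    print(' shift units before turn',(R.inv().apply(dp)/.025).round(3),' after turn',(T.inv().apply(dp)/.025).round(3),' turn units',(np.degrees((R.inv()*T).as_rotvec())/8).round(3))
E
python3 - <<'E'
from h import *
go(.603,-.1254,.036,-153.95)
P=cloud('top',np.load('top0.npy'));d=np.load('top0.npy')
for y0 in np.arange(-.2,.25,.05):
  for x0 in np.arange(.65,.85,.05):
    m=(d>0)&(abs(P[...,0]-x0-.025)<.025)&(abs(P[...,1]-y0-.025)<.025)
    if m.sum(): print('x%.2f y%.2f z%.3f'%(x0,y0,P[m][:,2].max()),end=' | ')
  print()
E
```

```text
t 1.75 pos [ 0.2965 -0.6064  0.4047] rpy deg [-180.      0.   -153.94] w 0.0873 F [-0.3 -0.5  0.3]
 shift units before turn [-19.466  11.899   8.374]  after turn [-19.464  11.901   8.375]  turn units [-0.     0.     0.001]
x0.65 y-0.20 z0.006 | x0.70 y-0.20 z0.025 | x0.75 y-0.20 z0.024 | x0.80 y-0.20 z0.006 | 
x0.65 y-0.15 z0.006 | x0.70 y-0.15 z0.009 | x0.75 y-0.15 z0.037 | x0.80 y-0.15 z0.069 | 
x0.65 y-0.10 z0.009 | x0.70 y-0.10 z0.038 | x0.75 y-0.10 z0.038 | x0.80 y-0.10 z0.069 | 
x0.65 y-0.05 z0.036 | x0.70 y-0.05 z0.068 | x0.75 y-0.05 z0.070 | x0.80 y-0.05 z0.068 | 
x0.65 y-0.00 z0.067 | x0.70 y-0.00 z0.070 | x0.75 y-0.00 z0.068 | x0.80 y-0.00 z0.068 | 
x0.65 y0.05 z0.010 | x0.70 y0.05 z0.068 | x0.75 y0.05 z0.038 | x0.80 y0.05 z0.039 | 
x0.65 y0.10 z0.006 | x0.70 y0.10 z0.010 | x0.75 y0.10 z0.038 | x0.80 y0.10 z0.036 | 
x0.65 y0.15 z0.007 | x0.70 y0.15 z0.069 | x0.75 y0.15 z0.007 | x0.80 y0.15 z0.006 | 
x0.65 y0.20 z0.006 | x0.70 y0.20 z0.069 | x0.75 y0.20 z0.006 | x0.80 y0.20 z0.006 |
```

carry_out([
  [[0,0,0,-0.973,0.595,0,1],[0,0,0,-0.973,0.595,0,1],[0,0,0,-0.973,0.595,0,1],[0,0,0,-0.973,0.595,0,1],[0,0,0,-0.973,0.595,0,1],[0,0,0,-0.973,0.595,0,1],[0,0,0,-0.973,0.595,0,1],[0,0,0,-0.973,0.595,0,1],[0,0,0,-0.973,0.595,0,1],[0,0,0,-0.973,0.595,0,1],[0,0,0,-0.973,0.595,0,1],[0,0,0,-0.973,0.595,0,1],[0,0,0,-0.973,0.595,0,1],[0,0,0,-0.973,0.595,0,1],[0,0,0,-0.973,0.595,0,1],[0,0,0,-0.973,0.595,0,1],[0,0,0,-0.973,0.595,0,1],[0,0,0,-0.973,0.595,0,1],[0,0,0,-0.973,0.595,0,1],[0,0,0,-0.973,0.595,0,1]],
], squeeze=15)

```text
t: 4.25
eef_pos: [0.6033, -0.1246, 0.4048]
ee_rot: [-3.141, 0.0, -2.687]
force: [0.5, 0.0, 0.1]
width: 0.0872
```

```bash
python3 - <<'E'
from h import *
go(.603,-.1254,.036,-153.95)
snap('wrist','w1.png')
E
```

```text
t 4.25 pos [ 0.6033 -0.1246  0.4048] rpy deg [-1.7999e+02  1.0000e-02 -1.5394e+02] w 0.0872 F [0.5 0.  0.1]
 shift units before turn [ 0.027 -0.024  8.38 ]  after turn [ 0.025 -0.025  8.38 ]  turn units [-0.001  0.002  0.001]
```

carry_out([
  [[0,0,0,0.02,-0.02,0.7,1],[0,0,0,0,0,0.7,1],[0,0,0,0,0,0.7,1],[0,0,0,0,0,0.7,1],[0,0,0,0,0,0.7,1],[0,0,0,0,0,0.7,1],[0,0,0,0,0,0.7,1],[0,0,0,0,0,0.7,1],[0,0,0,0,0,0.7,1],[0,0,0,0,0,0.7,1],[0,0,0,0,0,0.7,1],[0,0,0,0,0,0.68,1],[0,0,0,0,0,0,-1],[0,0,0,0,0,0,-1],[0,0,0,0,0,0,-1],[0,0,0,0,0,0,-1],[0,0,0,0,0,0,-1],[0,0,0,0,0,0,-1]],
], squeeze=15)

```text
t: 6.55
eef_pos: [0.603, -0.1261, 0.1959]
ee_rot: [-3.141, 0.001, -2.687]
force: [0.5, 0.1, 6.0]
width: 0.0618
```

carry_out([
  [[0,0,0,0,0,0,-1],[0,0,0,0,0,-0.5,-1],[0,0,0,0,0,-1,-1],[0,0,0,0,0,-1,-1],[0,0,0,0,0,-1,-1],[0,0,0,0,0,-0.5,-1]],
])

```text
t: 7.3
eef_pos: [0.6026, -0.1261, 0.2968]
ee_rot: [-3.141, 0.001, -2.687]
force: [-0.5, 0.1, -2.6]
width: 0.0616
```

```bash
python3 - <<'E'
from h import *
a=np.radians(11)
def tr(x,y=0): return np.array([.5044,-.3519])+np.array([x*np.cos(a)-y*np.sin(a),x*np.sin(a)+y*np.cos(a)])
print(tr(.006),tr(-.074),tr(.08))
go(*tr(.006),.044,-153.95)
snap('scene','s2.png')
E
```

```text
[ 0.51028976 -0.35075515] [ 0.43175959 -0.36601987] [ 0.58293017 -0.33663528]
t 7.3 pos [ 0.6026 -0.1261  0.2968] rpy deg [-1.7997e+02  8.0000e-02 -1.5394e+02] w 0.0616 F [-0.5  0.1 -2.6]
 shift units before turn [ 7.271 -6.45   3.732]  after turn [ 7.265 -6.453  3.739]  turn units [-0.003  0.01   0.001]
```

carry_out([
  [[0,0,0,0.727,-0.645,0,-1],[0,0,0,0.727,-0.645,0,-1],[0,0,0,0.727,-0.645,0,-1],[0,0,0,0.727,-0.645,0,-1],[0,0,0,0.727,-0.645,0,-1],[0,0,0,0.727,-0.645,0,-1],[0,0,0,0.727,-0.645,0,-1],[0,0,0,0.727,-0.645,0,-1],[0,0,0,0.727,-0.645,0,-1],[0,0,0,0.727,-0.645,0,-1],[0,0,0,0,0,0.6,-1],[0,0,0,0,0,0.6,-1],[0,0,0,0,0,0.6,-1],[0,0,0,0,0,0.6,-1],[0,0,0,0,0,0.5,-1],[0,0,0,0,0,0,-1]],
])

```text
t: 9.35
eef_pos: [0.5099, -0.3504, 0.2213]
ee_rot: [3.14, -0.002, -2.687]
force: [-0.5, 0.4, -1.8]
width: 0.0617
```

```bash
python3 - <<'E'
from h import *
go(.5103,-.3508,.044,-153.95)
p,d=snap('scene','s3.png'); cv2.imwrite('pics/s3c.png',cv2.resize(p[200:380,40:280,::-1],None,fx=3,fy=3))
p,d=snap('top','t3.png'); cv2.imwrite('pics/t3c.png',cv2.resize(p[170:350,400:600,::-1],None,fx=3,fy=3))
E
```

```text
t 9.35 pos [ 0.5099 -0.3504  0.2213] rpy deg [ 1.7990e+02 -9.0000e-02 -1.5393e+02] w 0.0617 F [-0.5  0.4 -1.8]
 shift units before turn [-0.008 -0.021  0.72 ]  after turn [-0.007 -0.02   0.72 ]  turn units [ 0.012 -0.012  0.003]
```

View pics/s3c.png

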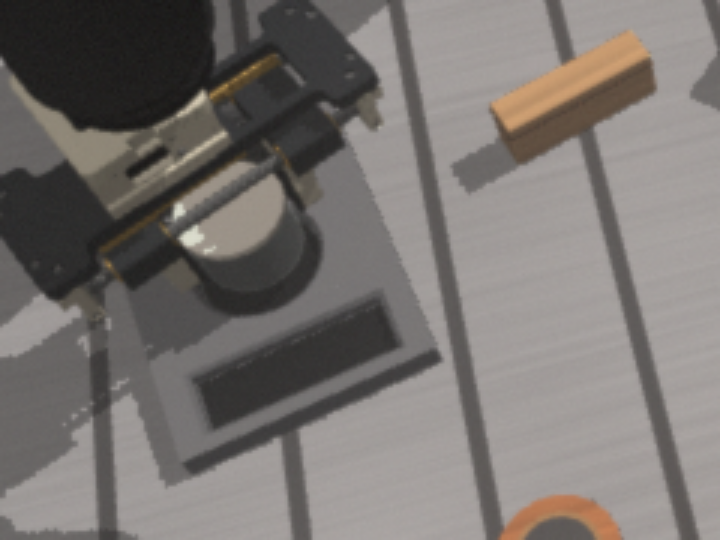

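carry_out([
  [[0,0,0,0,0,0.2,-1],[0,0,0,0,0,0.2,-1],[0,0,0,0,0,0.15,-1],[0,0,0,0,0,0.1,-1],[0,0,0,0,0,0.04,-1],[0,0,0,0,0,0,-1],[0,0,0,0,0,0,-1]],
])

```text
t: 10.32
eef_pos: [0.5102, -0.3508, 0.2056]
ee_rot: [-3.141, 0.0, -2.687]
force: [-0.0, -0.3, -1.3]
width: 0.0624
```

carry_out([
  [[0,0,0,0,0,0.05,-1],[0,0,0,0,0,0,-1],[0,0,0,0,0,0,-1]],
])

```text
t: 10.7
eef_pos: [0.5102, -0.3508, 0.2042]
ee_rot: [-3.142, 0.0, -2.687]
force: [0.7, -0.1, -2.1]
width: 0.0615
```

carry_out([
  [[0,0,0,0,0,0.04,-1],[0,0,0,0,0,0,-1],[0,0,0,0,0,0,-1]],
])

```text
t: 11.08
eef_pos: [0.5102, -0.3508, 0.2039]
ee_rot: [-3.141, 0.0, -2.687]
force: [-2.6, 1.0, 5.2]
width: 0.0618
```

carry_out([
  [[0,0,0,0,0,0,0.6],[0,0,0,0,0,0,0.8],[0,0,0,0,0,0,0.8],[0,0,0,0,0,-0.3,0.8],[0,0,0,0,0,-0.6,0.8],[0,0,0,0,0,-0.9,0.8],[0,0,0,0,0,-0.9,1],[0,0,0,0,0,-0.9,1],[0,0,0,0,0,-0.9,1],[0,0,-0.98,0,0,0,1],[0,0,-0.98,0,0,0,1],[0,0,-0.98,0,0,0,1],[0,0,-0.98,0,0,0,1],[0,0,-0.98,0,0,0,1],[0,0,-0.98,0,0,0,1],[0,0,-0.98,0,0,0,1],[0,0,-0.98,0,0,0,1],[0,0,0,0,0,0,1]],
])

```text
t: 13.32
eef_pos: [0.5102, -0.3508, 0.3168]
ee_rot: [-3.14, -0.0, -1.593]
force: [-0.1, 0.2, 0.3]
width: 0.0878
```

```bash
python3 - <<'E'
from h import *
go(.6182,.143,.034,-91.25)
E
```

```text
t 13.32 pos [ 0.5102 -0.3508  0.3168] rpy deg [-1.7993e+02 -2.0000e-02 -9.1270e+01] w 0.0878 F [-0.1  0.2  0.3]
 shift units before turn [-19.845  -3.874   4.938]  after turn [-19.842  -3.888   4.942]  turn units [-0.009 -0.003 -0.003]
```

carry_out([
  [[0,0,0,-0.992,-0.194,0,1],[0,0,0,-0.992,-0.194,0,1],[0,0,0,-0.992,-0.194,0,1],[0,0,0,-0.992,-0.194,0,1],[0,0,0,-0.992,-0.194,0,1],[0,0,0,-0.992,-0.194,0,1],[0,0,0,-0.992,-0.194,0,1],[0,0,0,-0.992,-0.194,0,1],[0,0,0,-0.992,-0.194,0,1],[0,0,0,-0.992,-0.194,0,1],[0,0,0,-0.992,-0.194,0,1],[0,0,0,-0.992,-0.194,0,1],[0,0,0,-0.992,-0.194,0,1],[0,0,0,-0.992,-0.194,0,1],[0,0,0,-0.992,-0.194,0,1],[0,0,0,-0.992,-0.194,0,1],[0,0,0,-0.992,-0.194,0,1],[0,0,0,-0.992,-0.194,0,1],[0,0,0,-0.992,-0.194,0,1],[0,0,0,-0.992,-0.194,0,1]],
])

```text
t: 15.82
eef_pos: [0.6181, 0.1447, 0.3156]
ee_rot: [3.142, -0.0, -1.592]
force: [0.3, -0.3, 1.1]
width: 0.0874
```

```bash
python3 - <<'E'
from h import *
go(.6182,.143,.034,-91.25)
p,d=snap('top','t4.png'); cv2.imwrite('pics/t4c.png',cv2.resize(p[170:350,400:600,::-1],None,fx=3,fy=3))
P=cloud('top',d);m=(np.hypot(P[...,0]-.5103,P[...,1]+.3508)<.05)&(P[...,2]>.045)&(P[...,2]<.075);q=P[m]
print(len(q),np.median(q[:,2]),cv2.minEnclosingCircle((q[:,:2]*1000).astype(np.float32)))
A=np.c_[q[:,:2]-q[:,:2].mean(0),np.ones(len(q))];print(np.linalg.lstsq(A,q[:,2],rcond=None)[0])
E
```

```text
t 15.82 pos [0.6181 0.1447 0.3156] rpy deg [ 1.7999e+02 -1.0000e-02 -9.1230e+01] w 0.0874 F [ 0.3 -0.3  1.1]
 shift units before turn [ 0.068 -0.007  4.892]  after turn [ 0.068 -0.007  4.892]  turn units [ 0.001 -0.001  0.003]
790 0.0574172254676269 ((508.37957763671875, -349.72442626953125), 31.2620906829834)
[ 0.00086992 -0.02358244  0.05731754]
```

View pics/t4c.png

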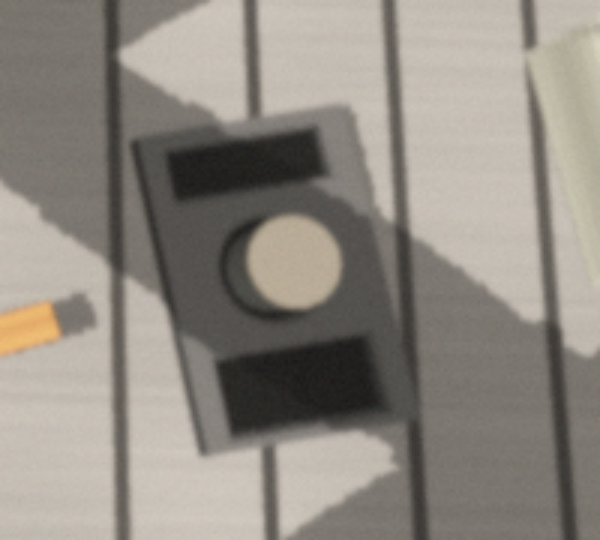

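carry_out([
  [[0,0,0,0.03,0,0.65,1],[0,0,0,0,0,0.7,1],[0,0,0,0,0,0.7,1],[0,0,0,0,0,0.7,1],[0,0,0,0,0,0.7,1],[0,0,0,0,0,0.7,1],[0,0,0,0,0,0.5,1],[0,0,0,0,0,0.24,1],[0,0,0,0,0,0,-1],[0,0,0,0,0,0,-1],[0,0,0,0,0,0,-1],[0,0,0,0,0,0,-1],[0,0,0,0,0,0,-1],[0,0,0,0,0,0,-1],[0,0,0,0,0,0,-1],[0,0,0,0,0,0,-1]],
], squeeze=20)

```text
t: 17.88
eef_pos: [0.6178, 0.1423, 0.1936]
ee_rot: [-3.141, 0.0, -1.592]
force: [-0.5, -0.3, 2.6]
width: 0.0417
```

```bash
python3 - <<'E'
from h import *
go(.6182,.143,.034,-91.25)
E
```

```text
t 17.88 pos [0.6178 0.1423 0.1936] rpy deg [-179.99    0.    -91.22] w 0.0417 F [-0.5 -0.3  2.6]
 shift units before turn [-0.028 -0.016  0.013]  after turn [-0.028 -0.016  0.013]  turn units [-0.002  0.001  0.004]
```

carry_out([
  [[0,0,0,0,0,-0.5,-1],[0,0,0,0,0,-0.9,-1],[0,0,0,0,0,-0.9,-1],[0,0,0,0,0,-0.9,-1],[0,0,0,0,0,-0.8,-1],[0,0,-0.77,0,0,0,-1],[0,0,-0.77,0,0,0,-1],[0,0,0,0,0,0,-1]],
])

```text
t: 18.88
eef_pos: [0.6175, 0.1422, 0.2937]
ee_rot: [3.141, 0.0, -1.378]
force: [0.6, -0.7, -2.4]
width: 0.0421
```

```bash
python3 - <<'E'
from h import *
go(.4318,-.3660,.042,-79)
E
```

```text
t 18.88 pos [0.6175 0.1422 0.2937] rpy deg [ 1.7999e+02  1.0000e-02 -7.8950e+01] w 0.0421 F [ 0.6 -0.7 -2.4]
 shift units before turn [18.528 11.187  3.697]  after turn [18.537 11.171  3.698]  turn units [0.001 0.001 0.006]
```

carry_out([
  [[0,0,0,0.927,0.559,0,-1],[0,0,0,0.927,0.559,0,-1],[0,0,0,0.927,0.559,0,-1],[0,0,0,0.927,0.559,0,-1],[0,0,0,0.927,0.559,0,-1],[0,0,0,0.927,0.559,0,-1],[0,0,0,0.927,0.559,0,-1],[0,0,0,0.927,0.559,0,-1],[0,0,0,0.927,0.559,0,-1],[0,0,0,0.927,0.559,0,-1],[0,0,0,0.927,0.559,0,-1],[0,0,0,0.927,0.559,0,-1],[0,0,0,0.927,0.559,0,-1],[0,0,0,0.927,0.559,0,-1],[0,0,0,0.927,0.559,0,-1],[0,0,0,0.927,0.559,0,-1],[0,0,0,0.927,0.559,0,-1],[0,0,0,0.927,0.559,0,-1],[0,0,0,0.927,0.559,0,-1],[0,0,0,0.927,0.559,0,-1]],
])

```text
t: 21.38
eef_pos: [0.4314, -0.3677, 0.2935]
ee_rot: [-3.141, -0.0, -1.378]
force: [0.9, 0.1, -1.7]
width: 0.0417
```

carry_out([
  [[0,0,0,0,0,0.5,-1],[0,0,0,0,0,0.6,-1],[0,0,0,0,0,0.6,-1],[0,0,0,0,0,0.6,-1],[0,0,0,0,0,0.5,-1],[0,0,0,0,0,0.1,-1],[0,0,0,0,0,0,-1]],
])

```text
t: 22.25
eef_pos: [0.4329, -0.3664, 0.2209]
ee_rot: [3.141, -0.0, -1.377]
force: [-0.0, 0.2, -1.7]
width: 0.0418
```

```bash
python3 - <<'E'
from h import *
go(.4318,-.3660,.042,-79)
p,d=snap('scene','s5.png'); cv2.imwrite('pics/s5c.png',cv2.resize(p[200:380,40:280,::-1],None,fx=3,fy=3))
E
```

```text
t 22.25 pos [ 0.4329 -0.3664  0.2209] rpy deg [179.99  -0.   -78.89] w 0.0418 F [-0.   0.2 -1.7]
 shift units before turn [-0.022  0.04   0.783]  after turn [-0.022  0.04   0.783]  turn units [ 0.001 -0.001  0.014]
```

View pics/s5c.png

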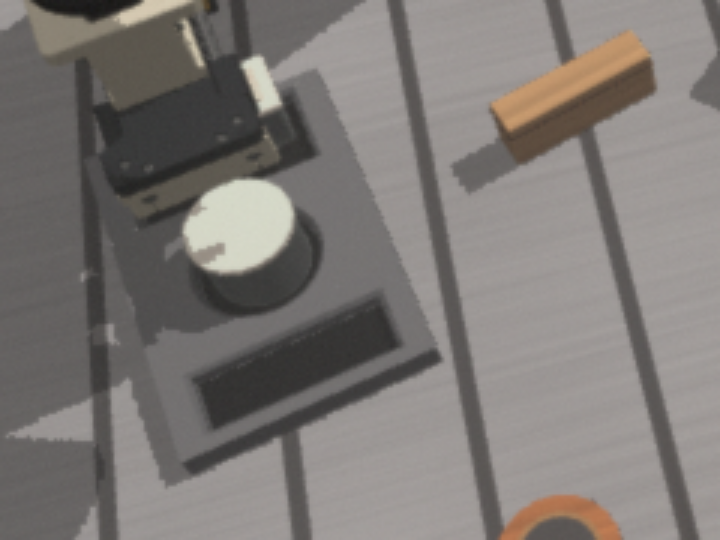

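carry_out([
  [[0,0,0,-0.02,0.06,0.2,-1],[0,0,0,0,0,0.2,-1],[0,0,0,0,0,0.15,-1],[0,0,0,0,0,0.1,-1],[0,0,0,0,0,0.08,-1],[0,0,0,0,0,0,-1],[0,0,0,0,0,0,-1]],
])

```text
t: 23.18
eef_pos: [0.4311, -0.3662, 0.2027]
ee_rot: [-3.142, -0.0, -1.377]
force: [0.4, -0.7, -2.6]
width: 0.0417
```

carry_out([
  [[0,0,0,0,0,0.06,-1],[0,0,0,0,0,0,-1],[0,0,0,0,0,0,-1]],
])

```text
t: 23.55
eef_pos: [0.4312, -0.3662, 0.2016]
ee_rot: [-3.141, -0.0, -1.377]
force: [-0.7, 2.2, 3.9]
width: 0.0417
```

carry_out([
  [[0,0,0,0,0,0,0.1],[0,0,0,0,0,0,0.16],[0,0,0,0,0,0,0.16],[0,0,0,0,0,0,0.16]],
])

```text
t: 24.05
eef_pos: [0.4311, -0.3662, 0.2011]
ee_rot: [3.141, 0.0, -1.377]
force: [-0.8, 0.4, 0.4]
width: 0.0512
```

carry_out([
  [[0,0,0,0,0,-0.2,0.16],[0,0,0,0,0,-0.5,0.16],[0,0,0,0,0,-0.9,0.16],[0,0,0,0,0,-0.9,0.16],[0,0,0,0,0,-0.9,0.16],[0,0,0,0,0,-0.9,0.16],[0,0,-0.8,0,0,0,0.8],[0,0,0,0,0,0,0.8]],
])

```text
t: 25.05
eef_pos: [0.431, -0.3661, 0.3098]
ee_rot: [-3.14, -0.001, -1.266]
force: [0.4, -1.1, 0.1]
width: 0.0652
```

```bash
python3 - <<'E'
from h import *
go(.4550,-.1493,.034,-72.5)
E
```

```text
t 25.05 pos [ 0.431  -0.3661  0.3098] rpy deg [-1.7993e+02 -5.0000e-02 -7.2530e+01] w 0.0652 F [ 0.4 -1.1  0.1]
 shift units before turn [-7.989 -3.512  4.658]  after turn [-7.982 -3.522  4.661]  turn units [-0.009 -0.007 -0.004]
```

carry_out([
  [[0,0,0,-0.8,-0.352,0,0.8],[0,0,0,-0.8,-0.352,0,0.8],[0,0,0,-0.8,-0.352,0,0.8],[0,0,0,-0.8,-0.352,0,0.8],[0,0,0,-0.8,-0.352,0,0.8],[0,0,0,-0.8,-0.352,0,0.8],[0,0,0,-0.8,-0.352,0,0.8],[0,0,0,-0.8,-0.352,0,0.8],[0,0,0,-0.8,-0.352,0,0.8],[0,0,0,-0.8,-0.352,0,0.8],[0,0,0,0,0,0,0.8]],
])

```text
t: 26.42
eef_pos: [0.455, -0.148, 0.3089]
ee_rot: [-3.141, -0.0, -1.266]
force: [-0.5, 0.4, -0.6]
width: 0.0789
```

```bash
python3 - <<'E'
from h import *
go(.4550,-.1493,.034,-72.5)
p,d=snap('scene','s6.png'); cv2.imwrite('pics/s6c.png',cv2.resize(p[200:380,40:280,::-1],None,fx=3,fy=3))
P=cloud('scene',d);
for c,h in(((.5103,-.3508),.056),((.4312,-.3662),.05)):
  m=(np.hypot(P[...,0]-c[0],P[...,1]-c[1])<.06)&(abs(P[...,2]-h)<.004);k,l,st,_=cv2.connectedComponentsWithStats(m.astype(np.uint8));q=P[l==1+np.argmax(st[1:,4])]
  print(len(q),np.median(q[:,2]),cv2.minAreaRect((q[:,:2]*1000).astype(np.float32)))
E
```

```text
t 26.43 pos [ 0.455  -0.148   0.3089] rpy deg [-179.99   -0.    -72.52] w 0.0789 F [-0.5  0.4 -0.6]
 shift units before turn [0.049 0.014 4.624]  after turn [0.049 0.013 4.624]  turn units [-0.001 -0.    -0.003]
888 0.05477625786463686 ((511.6925964355469, -348.1996154785156), (61.1016960144043, 60.737403869628906), 74.90733337402344)
1064 0.04907160263737437 ((432.98077392578125, -363.4403076171875), (45.24503707885742, 95.32627868652344), 11.000509262084961)
```

View pics/s6c.png

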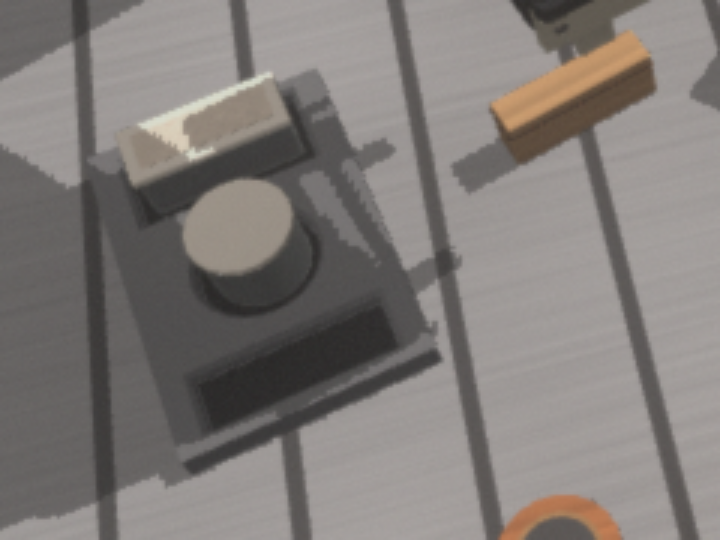

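carry_out([
  [[0,0,0,0.03,0,0.65,0.8],[0,0,0,0,0,0.7,0.8],[0,0,0,0,0,0.7,0.8],[0,0,0,0,0,0.7,0.8],[0,0,0,0,0,0.7,0.8],[0,0,0,0,0,0.6,0.8],[0,0,0,0,0,0.4,0.8],[0,0,0,0,0,0.17,0.8],[0,0,0,0,0,0,-1],[0,0,0,0,0,0,-1],[0,0,0,0,0,0,-1],[0,0,0,0,0,0,-1],[0,0,0,0,0,0,-1],[0,0,0,0,0,0,-1],[0,0,0,0,0,0,-1],[0,0,0,0,0,0,-1],[0,0,0,0,0,0,-1]],
], squeeze=15)

```text
t: 28.6
eef_pos: [0.4551, -0.1496, 0.1932]
ee_rot: [3.142, 0.0, -1.265]
force: [-1.4, 0.6, 2.4]
width: 0.0258
```

carry_out([
  [[0,0,0,0,0,-0.5,-1],[0,0,0,0,0,-0.9,-1],[0,0,0,0,0,-0.9,-1],[0,0,0,0,0,-0.9,-1],[0,0,0,0,0,-0.8,-1],[0,0,0.81,0,0,0,-1],[0,0,0,0,0,0,-1]],
])

```text
t: 29.48
eef_pos: [0.455, -0.1497, 0.2939]
ee_rot: [-3.14, 0.0, -1.378]
force: [-0.9, -0.8, -0.0]
width: 0.026
```

```bash
python3 - <<'E'
from h import *
go(.5829,-.3366,.042,-79)
E
```

```text
t 29.48 pos [ 0.455  -0.1497  0.2939] rpy deg [-179.94    0.    -78.96] w 0.026 F [-0.9 -0.8 -0. ]
 shift units before turn [ 8.319 -3.585  3.71 ]  after turn [ 8.317 -3.596  3.706]  turn units [-0.008  0.     0.005]
```

carry_out([
  [[0,0,0,0.832,-0.359,0,-1],[0,0,0,0.832,-0.359,0,-1],[0,0,0,0.832,-0.359,0,-1],[0,0,0,0.832,-0.359,0,-1],[0,0,0,0.832,-0.359,0,-1],[0,0,0,0.832,-0.359,0,-1],[0,0,0,0.832,-0.359,0,-1],[0,0,0,0.832,-0.359,0,-1],[0,0,0,0.832,-0.359,0,-1],[0,0,0,0.832,-0.359,0,-1],[0,0,0,0,0,0.5,-1],[0,0,0,0,0,0.6,-1],[0,0,0,0,0,0.6,-1],[0,0,0,0,0,0.6,-1],[0,0,0,0,0,0.5,-1],[0,0,0,0,0,0.1,-1],[0,0,0,0,0,0,-1]],
])

```text
t: 31.6
eef_pos: [0.5831, -0.3367, 0.2207]
ee_rot: [-3.142, -0.0, -1.378]
force: [1.0, -0.1, -0.3]
width: 0.0257
```

```bash
python3 - <<'E'
from h import *
go(.5829,-.3366,.042,-79)
p,d=snap('scene','s7.png'); cv2.imwrite('pics/s7c.png',cv2.resize(p[200:380,40:280,::-1],None,fx=3,fy=3))
E
```

```text
t 31.6 pos [ 0.5831 -0.3367  0.2207] rpy deg [-1.800e+02 -1.000e-02 -7.897e+01] w 0.0257 F [ 1.  -0.1 -0.3]
 shift units before turn [-0.005  0.008  0.777]  after turn [-0.005  0.008  0.777]  turn units [-0.    -0.001  0.004]
```

View pics/s7c.png

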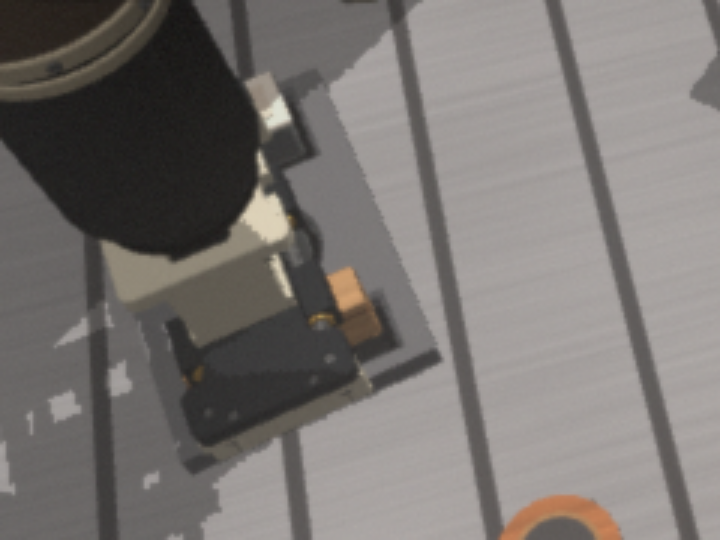

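Aligned over the slot; lower.

carry_out([
  [[0,0,0,0,0,0.2,-1],[0,0,0,0,0,0.2,-1],[0,0,0,0,0,0.15,-1],[0,0,0,0,0,0.1,-1],[0,0,0,0,0,0.08,-1],[0,0,0,0,0,0,-1],[0,0,0,0,0,0,-1]],
])

```text
t: 32.52
eef_pos: [0.583, -0.3367, 0.2025]
ee_rot: [-3.141, -0.0, -1.378]
force: [-0.3, 0.3, -1.3]
width: 0.0259
```

carry_out([
  [[0,0,0,0,0,0.06,-1],[0,0,0,0,0,0,-1],[0,0,0,0,0,0,-1]],
])

```text
t: 32.9
eef_pos: [0.5831, -0.3367, 0.2013]
ee_rot: [-3.141, -0.0, -1.378]
force: [-0.7, 0.1, 3.3]
width: 0.0256
```

carry_out([
  [[0,0,0,0,0,0,-0.25],[0,0,0,0,0,0,-0.18],[0,0,0,0,0,0,-0.18],[0,0,0,0,0,0,-0.18]],
])

```text
t: 33.4
eef_pos: [0.583, -0.3367, 0.2008]
ee_rot: [3.141, 0.0, -1.379]
force: [-0.3, -0.8, 0.5]
width: 0.0359
```

carry_out([
  [[0,0,0,0,0,-0.2,-0.18],[0,0,0,0,0,-0.5,-0.18],[0,0,0,0,0,-0.9,-0.18],[0,0,0,0,0,-0.9,-0.18],[0,0,0,0,0,-0.9,-0.18],[0,0,0,0,0,-0.9,-0.18],[0,0,0,0,0,-0.9,0.2],[0,0,-0.935,0,0,0,1],[0,0,-0.935,0,0,0,1],[0,0,-0.935,0,0,0,1],[0,0,-0.935,0,0,0,1],[0,0,-0.935,0,0,0,1],[0,0,-0.935,0,0,0,1],[0,0,-0.935,0,0,0,1],[0,0,-0.935,0,0,0,1],[0,0,-0.935,0,0,0,1],[0,0,-0.935,0,0,0,1],[0,0,-0.935,0,0,0,1],[0,0,0,0,0,0,1]],
])

```text
t: 35.78
eef_pos: [0.5829, -0.3367, 0.3319]
ee_rot: [3.141, -0.001, 0.057]
force: [1.0, 0.0, -0.2]
width: 0.0877
```

```bash
python3 - <<'E'
from h import *
go(.4617,.1344,.047,3.35)
E
```

```text
t 35.77 pos [ 0.5829 -0.3367  0.3319] rpy deg [ 1.7998e+02 -6.0000e-02  3.2500e+00] w 0.0877 F [ 1.   0.  -0.2]
 shift units before turn [ -3.778 -19.089   5.014]  after turn [ -3.74  -19.093   5.025]  turn units [ 0.003 -0.007 -0.012]
```

carry_out([
  [[0,0,0,-0.189,-0.955,0,1],[0,0,0,-0.189,-0.955,0,1],[0,0,0,-0.189,-0.955,0,1],[0,0,0,-0.189,-0.955,0,1],[0,0,0,-0.189,-0.955,0,1],[0,0,0,-0.189,-0.955,0,1],[0,0,0,-0.189,-0.955,0,1],[0,0,0,-0.189,-0.955,0,1],[0,0,0,-0.189,-0.955,0,1],[0,0,0,-0.189,-0.955,0,1],[0,0,0,-0.189,-0.955,0,1],[0,0,0,-0.189,-0.955,0,1],[0,0,0,-0.189,-0.955,0,1],[0,0,0,-0.189,-0.955,0,1],[0,0,0,-0.189,-0.955,0,1],[0,0,0,-0.189,-0.955,0,1],[0,0,0,-0.189,-0.955,0,1],[0,0,0,-0.189,-0.955,0,1],[0,0,0,-0.189,-0.955,0,1],[0,0,0,-0.189,-0.955,0,1]],
])

```text
t: 38.28
eef_pos: [0.4605, 0.1356, 0.3314]
ee_rot: [-3.141, -0.001, 0.056]
force: [1.2, 0.6, 0.6]
width: 0.0876
```

```bash
python3 - <<'E'
from h import *
go(.4617,.1344,.047,3.35)
p,d=snap('scene','s8.png'); cv2.imwrite('pics/s8c.png',cv2.resize(p[200:380,40:280,::-1],None,fx=3,fy=3))
P=cloud('scene',d);
for c,h in(((.5103,-.3508),.056),((.4312,-.3662),.05),((.5830,-.3367),.048)):
  m=(np.hypot(P[...,0]-c[0],P[...,1]-c[1])<.06)&(abs(P[...,2]-h)<.004);k,l,st,_=cv2.connectedComponentsWithStats(m.astype(np.uint8));q=P[l==1+np.argmax(st[1:,4])]
  print(len(q),np.median(q[:,2]),cv2.minAreaRect((q[:,:2]*1000).astype(np.float32)))
E
```

```text
t 38.27 pos [0.4605 0.1356 0.3314] rpy deg [-1.7997e+02 -4.0000e-02  3.2000e+00] w 0.0876 F [1.2 0.6 0.6]
 shift units before turn [0.04  0.051 5.004]  after turn [0.043 0.049 5.004]  turn units [-0.003 -0.006 -0.018]
891 0.054681910244800735 ((511.349365234375, -348.5330810546875), (60.7174072265625, 61.122886657714844), 67.59612274169922)
1061 0.04908447721908227 ((432.9712829589844, -363.461669921875), (44.98167037963867, 95.5585708618164), 11.381368637084961)
868 0.04672930905730155 ((584.492431640625, -335.059814453125), (28.06932258605957, 99.39636993408203), 11.040977478027344)
```

View pics/s8.png

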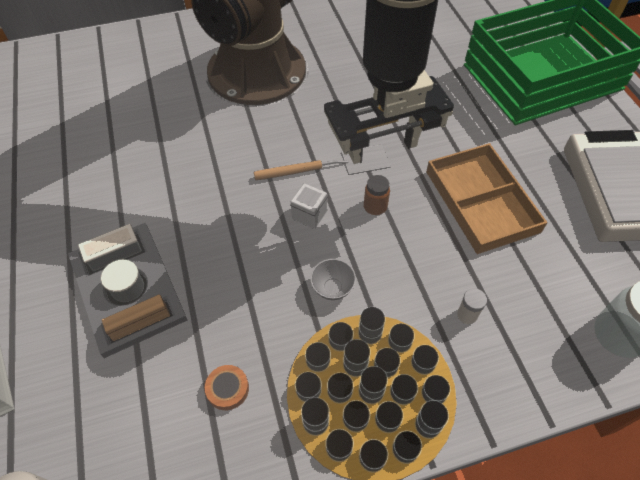

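carry_out([
  [[0,0,0,0.02,0.02,0.6,1],[0,0,0,0,0,0.7,1],[0,0,0,0,0,0.7,1],[0,0,0,0,0,0.7,1],[0,0,0,0,0,0.7,1],[0,0,0,0,0,0.7,1],[0,0,0,0,0,0.6,1],[0,0,0,0,0,0.3,1],[0,0,0,0,0,0,-1],[0,0,0,0,0,0,-1],[0,0,0,0,0,0,-1],[0,0,0,0,0,0,-1],[0,0,0,0,0,0,-1],[0,0,0,0,0,0,-1],[0,0,0,0,0,0,-1],[0,0,0,0,0,0,-1]],
], squeeze=20)

```text
t: 40.33
eef_pos: [0.4617, 0.1341, 0.2062]
ee_rot: [-3.142, -0.0, 0.058]
force: [-1.4, -0.5, 5.2]
width: 0.0475
```

carry_out([
  [[0,0,0,0,0,0,-1],[0,0,0,0,0,-0.5,-1],[0,0,0,0,0,-0.9,-1],[0,0,0,0,0,-0.9,-1],[0,0,0,0,0,-0.9,-1],[0,0,0,0,0,-0.8,-1],[0,0,0,0,0,0,-1]],
])

```text
t: 41.2
eef_pos: [0.4619, 0.1344, 0.3075]
ee_rot: [-3.14, -0.003, 0.058]
force: [0.6, 0.3, -3.2]
width: 0.0471
```

```bash
python3 - <<'E'
from h import *
a=np.radians(3.35)
def bx(x,y=0): return np.array([.5130,.3404])+np.array([x*np.cos(a)-y*np.sin(a),x*np.sin(a)+y*np.cos(a)])
print(bx(-.053),bx(.053))
go(*bx(.053),.051,3.35)
E
```

```text
[0.46009057 0.33730293] [0.56590943 0.34349707]
t 41.2 pos [0.4619 0.1344 0.3075] rpy deg [-1.7989e+02 -1.6000e-01  3.3000e+00] w 0.0471 F [ 0.6  0.3 -3.2]
 shift units before turn [ 4.624 -8.103  3.916]  after turn [ 4.641 -8.107  3.887]  turn units [-0.014 -0.02  -0.006]
```

carry_out([
  [[0,0,0,0.464,-0.811,0,-1],[0,0,0,0.464,-0.811,0,-1],[0,0,0,0.464,-0.811,0,-1],[0,0,0,0.464,-0.811,0,-1],[0,0,0,0.464,-0.811,0,-1],[0,0,0,0.464,-0.811,0,-1],[0,0,0,0.464,-0.811,0,-1],[0,0,0,0.464,-0.811,0,-1],[0,0,0,0.464,-0.811,0,-1],[0,0,0,0.464,-0.811,0,-1],[0,0,0,0,0,0.5,-1],[0,0,0,0,0,0.5,-1],[0,0,0,0,0,0.5,-1],[0,0,0,0,0,0.5,-1],[0,0,0,0,0,0.3,-1],[0,0,0,0,0,0,-1]],
])

```text
t: 43.2
eef_pos: [0.5657, 0.343, 0.2477]
ee_rot: [3.141, 0.001, 0.057]
force: [-0.6, 0.2, -1.9]
width: 0.0475
```

```bash
python3 - <<'E'
from h import *
go(.5659,.3435,.051,3.35)
p,d=snap('top','t9.png'); cv2.imwrite('pics/t9c.png',cv2.resize(p[150:350,60:280,::-1],None,fx=3,fy=3))
E
```

```text
t 43.2 pos [0.5657 0.343  0.2477] rpy deg [1.7995e+02 5.0000e-02 3.2900e+00] w 0.0475 F [-0.6  0.2 -1.9]
 shift units before turn [ 0.01  -0.022  1.498]  after turn [ 0.009 -0.021  1.498]  turn units [ 0.006  0.006 -0.008]
```

View pics/t9c.png

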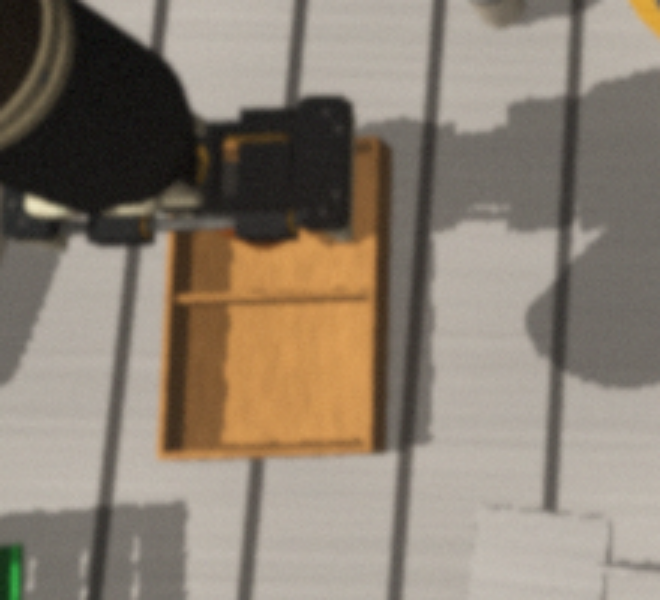

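carry_out([
  [[0,0,0,0,0,0.4,-1],[0,0,0,0,0,0.4,-1],[0,0,0,0,0,0.35,-1],[0,0,0,0,0,0.2,-1],[0,0,0,0,0,0.1,-1],[0,0,0,0,0,0,-1],[0,0,0,0,0,0,-1]],
])

```text
t: 44.12
eef_pos: [0.5659, 0.3433, 0.2125]
ee_rot: [-3.141, -0.0, 0.058]
force: [0.1, 0.8, -2.4]
width: 0.0473
```

carry_out([
  [[0,0,0,0,0,0.06,-1],[0,0,0,0,0,0,-1],[0,0,0,0,0,0,-1]],
])

```text
t: 44.5
eef_pos: [0.5658, 0.3432, 0.2107]
ee_rot: [-3.142, 0.0, 0.058]
force: [0.3, 1.2, -2.6]
width: 0.0477
```

carry_out([
  [[0,0,0,0,0,0.04,-1],[0,0,0,0,0,0,-1],[0,0,0,0,0,0,-1]],
])

```text
t: 44.88
eef_pos: [0.5659, 0.3433, 0.2103]
ee_rot: [-3.141, -0.0, 0.058]
force: [-2.9, -0.4, 5.6]
width: 0.0475
```

carry_out([
  [[0,0,0,0,0,0,0.35],[0,0,0,0,0,0,0.5],[0,0,0,0,0,0,0.5],[0,0,0,0,0,0,0.5],[0,0,0,0,0,-0.2,0.5],[0,0,0,0,0,-0.5,0.5],[0,0,0,0,0,-0.9,0.5],[0,0,0,0,0,-0.9,0.5],[0,0,0,0,0,-0.9,0.5],[0,0,0,0,0,-0.9,0.5],[0,0,0,0,0,-0.4,0.6],[0,0,0.872,0,0,0,0.8],[0,0,0.872,0,0,0,0.8],[0,0,0.872,0,0,0,0.8],[0,0,0.872,0,0,0,0.8],[0,0,0.872,0,0,0,0.8],[0,0,0.872,0,0,0,0.8],[0,0,0.872,0,0,0,0.8],[0,0,0,0,0,0,0.8]],
])

```text
t: 47.25
eef_pos: [0.5657, 0.3431, 0.327]
ee_rot: [3.141, 0.0, -0.794]
force: [0.1, 0.3, -0.6]
width: 0.0789
```

```bash
python3 - <<'E'
from h import *
go(.4454,.0042,.045,-45.5)
E
```

```text
t 47.25 pos [0.5657 0.3431 0.327 ] rpy deg [ 1.7998e+02  1.0000e-02 -4.5490e+01] w 0.0789 F [ 0.1  0.3 -0.6]
 shift units before turn [ 6.295 12.933  4.915]  after turn [ 6.296 12.935  4.91 ]  turn units [0.003 0.001 0.001]
```

carry_out([
  [[0,0,0,0.42,0.862,0,1],[0,0,0,0.42,0.862,0,1],[0,0,0,0.42,0.862,0,1],[0,0,0,0.42,0.862,0,1],[0,0,0,0.42,0.862,0,1],[0,0,0,0.42,0.862,0,1],[0,0,0,0.42,0.862,0,1],[0,0,0,0.42,0.862,0,1],[0,0,0,0.42,0.862,0,1],[0,0,0,0.42,0.862,0,1],[0,0,0,0.42,0.862,0,1],[0,0,0,0.42,0.862,0,1],[0,0,0,0.42,0.862,0,1],[0,0,0,0.42,0.862,0,1],[0,0,0,0.42,0.862,0,1],[0,0,0,0,0,0,1]],
])

```text
t: 49.25
eef_pos: [0.4446, 0.0027, 0.3272]
ee_rot: [-3.142, 0.0, -0.797]
force: [0.0, 1.1, 0.7]
width: 0.0872
```

```bash
python3 - <<'E'
from h import *
go(.4454,.0042,.045,-45.5)
p,d=snap('scene','s10.png'); cv2.imwrite('pics/s10c.png',cv2.resize(p[120:300,260:560,::-1],None,fx=2.6,fy=2.6))
E
```

```text
t 49.25 pos [0.4446 0.0027 0.3272] rpy deg [-1.800e+02  1.000e-02 -4.564e+01] w 0.0872 F [0.  1.1 0.7]
 shift units before turn [-0.02  -0.064  4.916]  after turn [-0.02  -0.064  4.916]  turn units [-0.     0.001 -0.017]
```

View pics/s10c.png

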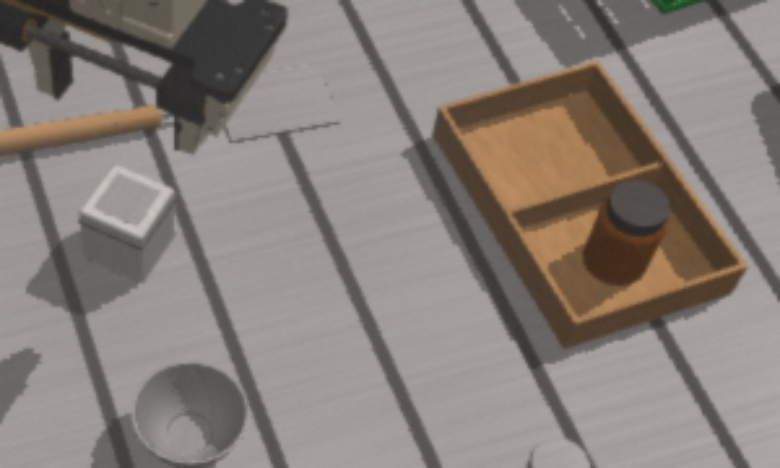

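Jar is upright in the far compartment. Descend on the tin.

carry_out([
  [[0,0,0,-0.01,-0.04,0.6,1],[0,0,0,0,0,0.7,1],[0,0,0,0,0,0.7,1],[0,0,0,0,0,0.7,1],[0,0,0,0,0,0.7,1],[0,0,0,0,0,0.7,1],[0,0,0,0,0,0.5,1],[0,0,0,0,0,0.3,1],[0,0,0,0,0,0,-1],[0,0,0,0,0,0,-1],[0,0,0,0,0,0,-1],[0,0,0,0,0,0,-1],[0,0,0,0,0,0,-1],[0,0,0,0,0,0,-1],[0,0,0,0,0,0,-1],[0,0,0,0,0,0,-1]],
], squeeze=20)

```text
t: 51.3
eef_pos: [0.4458, 0.0051, 0.2049]
ee_rot: [3.141, 0.0, -0.795]
force: [-3.0, -1.0, 6.6]
width: 0.052
```

carry_out([
  [[0,0,0,0,0,-0.5,-1],[0,0,0,0,0,-0.9,-1],[0,0,0,0,0,-0.9,-1],[0,0,0,0,0,-0.9,-1],[0,0,0,0,0,-0.8,-1],[0,0,-0.872,0,0,0,-1],[0,0,-0.872,0,0,0,-1],[0,0,-0.872,0,0,0,-1],[0,0,-0.872,0,0,0,-1],[0,0,-0.872,0,0,0,-1],[0,0,-0.872,0,0,0,-1],[0,0,-0.872,0,0,0,-1],[0,0,0,0,0,0,-1]],
])

```text
t: 52.92
eef_pos: [0.446, 0.0053, 0.3052]
ee_rot: [-3.141, -0.001, 0.057]
force: [0.1, -0.1, -1.0]
width: 0.0522
```

```bash
python3 - <<'E'
from h import *
go(.4601,.3373,.049,3.35)
E
```

```text
t 52.92 pos [0.446  0.0053 0.3052] rpy deg [-1.7998e+02 -4.0000e-02  3.2500e+00] w 0.0522 F [ 0.1 -0.1 -1. ]
 shift units before turn [  1.314 -13.225   3.883]  after turn [  1.34  -13.224   3.877]  turn units [-0.003 -0.005 -0.012]
```

carry_out([
  [[0,0,0,0.095,-0.945,0,-1],[0,0,0,0.095,-0.945,0,-1],[0,0,0,0.095,-0.945,0,-1],[0,0,0,0.095,-0.945,0,-1],[0,0,0,0.095,-0.945,0,-1],[0,0,0,0.095,-0.945,0,-1],[0,0,0,0.095,-0.945,0,-1],[0,0,0,0.095,-0.945,0,-1],[0,0,0,0.095,-0.945,0,-1],[0,0,0,0.095,-0.945,0,-1],[0,0,0,0.095,-0.945,0,-1],[0,0,0,0.095,-0.945,0,-1],[0,0,0,0.095,-0.945,0,-1],[0,0,0,0.095,-0.945,0,-1],[0,0,0,0,0,0,-1],[0,0,0,0,0,0.5,-1],[0,0,0,0,0,0.5,-1],[0,0,0,0,0,0.5,-1],[0,0,0,0,0,0.5,-1],[0,0,0,0,0,0,-1]],
])

```text
t: 55.42
eef_pos: [0.4599, 0.3369, 0.2533]
ee_rot: [3.14, 0.002, 0.057]
force: [-0.0, 0.7, -1.8]
width: 0.0519
```

```bash
python3 - <<'E'
from h import *
go(.4601,.3373,.0496,3.35)
p,d=snap('scene','s11.png'); cv2.imwrite('pics/s11c.png',cv2.resize(p[100:280,340:600,::-1],None,fx=3,fy=3))
E
```

```text
t 55.42 pos [0.4599 0.3369 0.2533] rpy deg [1.7989e+02 1.0000e-01 3.2700e+00] w 0.0519 F [-0.   0.7 -1.8]
 shift units before turn [ 0.011 -0.02   1.775]  after turn [ 0.008 -0.017  1.775]  turn units [ 0.014  0.012 -0.01 ]
```

View pics/s11c.png

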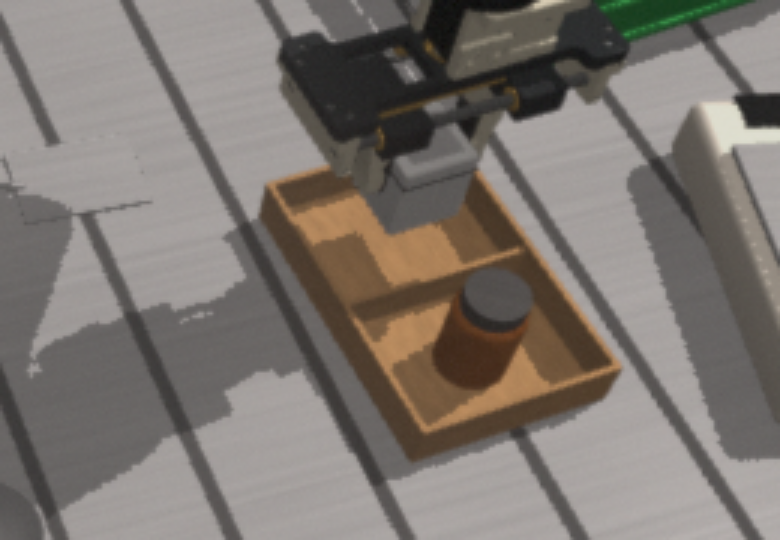

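carry_out([
  [[0,0,0,0,0,0.4,-1],[0,0,0,0,0,0.4,-1],[0,0,0,0,0,0.4,-1],[0,0,0,0,0,0.3,-1],[0,0,0,0,0,0.15,-1],[0,0,0,0,0,0.08,-1],[0,0,0,0,0,0,-1],[0,0,0,0,0,0,-1]],
])

```text
t: 56.48
eef_pos: [0.4602, 0.3375, 0.2117]
ee_rot: [-3.141, -0.0, 0.058]
force: [-0.7, 0.4, -1.0]
width: 0.0519
```

carry_out([
  [[0,0,0,0,0,0.06,-1],[0,0,0,0,0,0,-1],[0,0,0,0,0,0,-1]],
])

```text
t: 56.85
eef_pos: [0.4602, 0.3374, 0.2099]
ee_rot: [-3.142, -0.0, 0.058]
force: [-0.1, 0.1, -2.0]
width: 0.0517
```

carry_out([
  [[0,0,0,0,0,0.05,-1],[0,0,0,0,0,0,-1],[0,0,0,0,0,0,-1]],
])

```text
t: 57.22
eef_pos: [0.4602, 0.3375, 0.209]
ee_rot: [-3.141, -0.0, 0.058]
force: [-1.5, -0.1, 3.2]
width: 0.0517
```

Floor contact. Release to ~68 mm, rise, and move back for a clear view.

carry_out([
  [[0,0,0,0,0,0,0.4],[0,0,0,0,0,0,0.52],[0,0,0,0,0,0,0.52],[0,0,0,0,0,0,0.52],[0,0,0,0,0,-0.2,0.52],[0,0,0,0,0,-0.5,0.52],[0,0,0,0,0,-0.9,0.52],[0,0,0,0,0,-0.9,0.52],[0,0,0,0,0,-0.9,0.52],[0,0,0,0,0,-0.9,0.52],[0,0,0,0,0,-0.9,0.6],[0,0,0,0,1,0,0.6],[0,0,0,0,1,0,0.6],[0,0,0,0,1,0,0.6],[0,0,0,0,1,0,0.6],[0,0,0,0,1,0,0.6],[0,0,0,0,1,0,0.6],[0,0,0,0,1,0,0.6],[0,0,0,0,0,0,0.6]],
])

```text
t: 59.6
eef_pos: [0.4701, 0.1606, 0.3386]
ee_rot: [3.141, 0.0, 0.055]
force: [0.6, 0.5, -0.5]
width: 0.0701
```

```bash
python3 - <<'E'
from h import *
p,d=snap('scene','s12.png');P=cloud('scene',d)
for n,c,h in(('cup',(.5103,-.3508),.056),('tub',(.4312,-.3662),.05),('case',(.5830,-.3367),.048),('jar',(.5659,.3433),.074),('tin',(.4602,.3374),.062),('bowl',(.612,0),.036)):
  m=(np.hypot(P[...,0]-c[0],P[...,1]-c[1])<.06)&(abs(P[...,2]-h)<.005);k,l,st,_=cv2.connectedComponentsWithStats(m.astype(np.uint8))
  q=P[l==1+np.argmax(st[1:,4])]
  print(n,len(q),np.median(q[:,2]).round(4),np.array(cv2.minAreaRect((q[:,:2]*1000).astype(np.float32))[0]).round(1))
go(.46,.2,.2,3.35)
E
```

```text
cup 912 0.0546 [ 511. -348.]
tub 1095 0.049 [ 432.4 -363.7]
case 900 0.0466 [ 584.5 -335.1]
jar 353 0.0734 [567.5 344.8]
tin 563 0.0612 [463.2 339.4]
bowl 303 0.0344 [612.6   0.8]
t 59.65 pos [0.4703 0.1614 0.3387] rpy deg [-1.8e+02 -1.0e-02  3.2e+00] w 0.0701 F [ 1.  -0.1 -0.2]
 shift units before turn [-0.327 -1.564 -0.823]  after turn [-0.322 -1.564 -0.823]  turn units [-0.001 -0.001 -0.019]
```

View pics/s12.png

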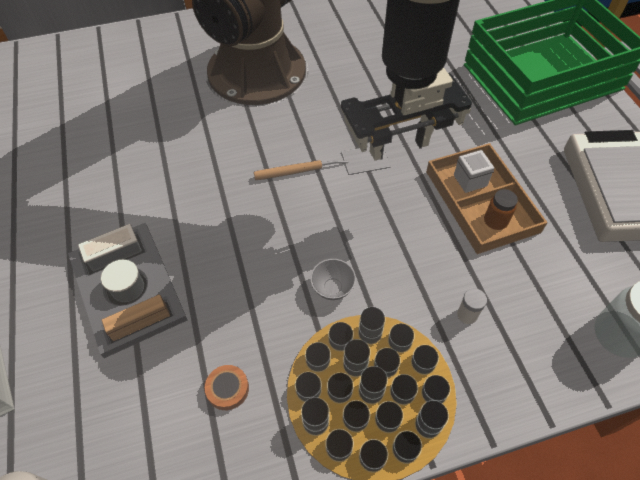

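The picture shows the tub, cup and case seated in the tray (pixels about (245,110), (280,122) and (318,137)). The tin and jar stand in separate compartments ((168,475) and (207,500)), and the bowl is where it started. All tops are at the heights they should have.

```bash
python3 -c "
from station import arm
print(arm.job_done())"
```

```text
the job is handed in; nothing more can be done
None
```

Both kits are made up and the job is handed in, at about 60 s of the 128 s allowed. I worked in the order asked: cup, tub and case into the grey tray, then the jar into the far compartment of the box and the tin into the near one.

- **Seating:** in the last scene-camera depth picture, the tops were at 54.6 mm (cup), 49.0 mm (tub) and 46.6 mm (case). The expected heights are 56, 50 and 48 mm. In the box, the jar's top was at 73.4 mm and the tin's at 61.2 mm, against 74 and 62 mm. All five read about 1 mm low, which is within the 2 mm calibration. Each piece also met its floor at the expected height when I set it down.
- **Bowl:** it measured within about 1 mm of where it started, so I count it as unmoved.
- **Camera disagreement:** the two fixed cameras differed by about 3 mm in position and 2.5 mm in height. I used their average, and nothing in the placing showed a problem from it.
- **Forces:** the wrist force readings I saw stayed under about 7 N. The gripper was clear of everything when I handed in.

No check failed.

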